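# Hang the welded test piece on the side-mouth hooks

## Robot

A 6-joint arm with a two-finger parallel gripper is mounted at the origin on the work surface. World frame = base frame: x ahead of the robot, y to its left, z up, the work surface at z = 0. Lengths are in mm, angles in rad, forces in N, time in s.
With the tool pointing down it reaches from about 300 to 775 mm from the base axis. Payload 14.6 kg.
Tool frame: the origin (TCP) lies at the very end of the fingers, on their centre line; the grasp point (between the pads) lies 19 mm behind it; z points along the fingers, y is the line along which they close (so a half turn about z gives the same grasp; the last joint's range is limited). The gripper opens to 94 mm and grips with 3 to 60 N. Pads are 16 mm wide; open, the fingers measure 119 mm over their backs; the gripper's body (75 mm by 177 mm) begins 78 mm behind the grasp point.
Start: joints at [1.053, 0.3, 1.521, -0, 1.321, -0.067], TCP at [239.623, 495.045, 205.446] pointing down, gripper open.
Joint ranges: [-3.03, 3.03], [-0.79, 2.21], [0.23, 2.52], [-1.04, 4.18], [0, 3.07], [-2.55, 2.55]. Speed limits (rad/s): [2.22, 2.22, 2.57, 3.14, 3.14, 3.14].

## Interface

Orientations are given as [roll, pitch, yaw] about the fixed x, y, z axes, in that order (R = Rz(yaw) Ry(pitch) Rx(roll)).
In Python, from cell import manip, eyes, ticket gives the robot as it stands. The module is installed in compiled form; this text tells all that it offers.
- The arm moves only by the tool arm_command, never from a script. Its argument "plan" is a list of rows, each a list of 5 numbers: the opening, from -1 (shut) to 1 (fully open), then the shift along the tool's x, y, z in m, then the turn about the tool's z in rad. In form: [[jaw, dx, dy, dz, roll], ...]. A call has 1 to 20 rows; each row shifts and turns the commanded pose from where the row before left it, along the tool's axes as they then stand; what a row does not reach is not made up. A row lasts 1/8 s, in which the tool goes at most 62.5 mm and 10.7 degrees, less where a joint would pass 70% of its speed; a pose out of reach is approached as far as the arm can. A call is refused whole if a number of a shift passes 0.0625 or a number of a turn 0.188, either way. A call with a gripper value outside its range is refused whole. The fingers move at their own pace and stop on an object; "newtons" is the grip in N (left out, the last holds). Time passes only in rows, so rows that do not move let the fingers close. It gives the time, the measured TCP pose, the force, the opening and the grip force at its end, in the units of the state.
- manip.read_state(): the state, without advancing time (a new reading comes with each control period).
- eyes.camera(name): name is "scene" or "top"; returns a dict with "img" (400x640x3 uint8, blue, green, red), "z_map" (400x640 float32, mm along the optical axis (not along the pixel's ray), 0 where there is no reading), "fx", "fy", "cx", "cy" (pixels), "eye" and "orientation" of the camera in the world. Camera axes: x right, y down, z forward; pixel columns grow to the right and rows downward; lengths in mm; the calibration is good to about 2 mm. A picture is of the moment at which its call begins.
- ticket.sign_off(): hands the job in; it is judged then, once.
The state is a dict: "clock": time; "joints": joint angles; "qd": joint speeds; "effort": joint torques, N m; "eef_pos": TCP position; "eef_rot": TCP orientation; "wrist_force": force on the tool from outside, world axes, zero at the start; "moment": the same for the moment, N m; "finger_gap": finger opening in mm; "finger_force": force on a finger pad.
Only numpy, scipy, OpenCV 4.12 (cv2) and the standard library are available. Lean on these libraries where they do the work, as an engineer would, in place of code of your own. Each camera call takes 0.05 s, during which the arm holds its last target. There are 200 camera calls.

## Task

Pick up the welded tee-joint test piece by its red tab and hang it by its steel bar on the blue fork of the yellow stand: bring the bar in sideways through the open mouths of the two hooks until it gently meets their backs, then lower it and press it down past the brass keepers until both ends are fully home at the bottom of the throats, and let go. Go gently (never more than about 20 N between the piece and the stand) and leave the hammer, brush, magnet and jar where they are.

Things in the scene. Friction and masses are not known exactly. Their poses are not given: they have to be found in the camera images.
- coupon: Welded steel tee piece, about 0.5 kg (varies), standing on the bench on its foot; same either way round. Origin: centre of the foot's underside; z up, y along its hanger bar, x across. Foot 56 (x) by 80 (y) by 5 mm; upright web 6 mm thick, 80 mm wide (y); round bar 10 mm diameter, 144 mm long, axis 80 mm above the underside; red tab 10 mm thick (x), 32 mm wide, 76 to 132 mm up.
- bar (a point): Middle of the hanger bar's axis, 80 mm above the test piece's underside; axes as coupon.
- bar_a (a point): Point on the bar's axis 55 mm from its middle towards the piece's +y: the part that lies in one hook.
- bar_b (a point): Point on the bar's axis 55 mm from its middle towards the piece's -y: the part that lies in the other hook.
- grip (a point): Good grasp point on the red tab, 114 mm above the underside (34 mm above the bar's axis); squeeze along the piece's x, where the tab is 10 mm thick.
- stand: Heavy fixed stand, yellow column, blue fork. Origin on the bench below hook; z up; x is the way the bar is pushed in (mouths open towards -x, clamp and column 142 to 198 mm along +x); y along the line through the two hooks. The fork: two equal upright hook plates 10 mm thick centred at y = +55 and -55 mm, 100 mm free between, joined by a cross plate 88 mm behind the throats.
- hook (a point): Reference mark: home place of the bar's middle were the fork drawn right out; 150 mm above the bench; axes as stand. The fork slides along x in its clamp (tight, takes 200 N to shift): the true home lies anywhere from 6 to 30 mm further along +x. This setting is NOT reported nor included in any pose: find it by pushing the bar gently against the hooks' backs. Exact in y and z.
- throat (a point): Same point as hook, for the hooks' shape (mm from the bar's TRUE home, in the stand's axes): throat 14 wide, x -7 to +7, floor at z -5; front lip x -17 to -7, up to z +18; back wall at x +7 rising to the guard; guard (roof) x -17 to +7, z +38 to +46. So a bar touching the back has its axis at x +2, 2 mm past the throat's middle.
- mouth (a point): Middle of the side mouth were the fork drawn right out (true one 6 to 30 mm further along +x): 17 mm along -x and 28 mm above hook, midway between the two hooks. The mouth is 20 mm high, between the lip's top (18 mm above the home height) and the guard (38 mm above); pass the bar through level, its axis 28 mm above home height.
- keeper (a point): Keeper hinge, were the fork drawn right out. A sprung brass keeper in each hook's back wall (hinge 9 mm along +x and 26 mm above true home; 17 mm long, 4 mm thick), slanting down across the throat to about x +2, z +11 mm. Pressing the bar down swings them into the wall (less than 10 N down at the tool besides the piece's weight, bar axis some 24 to 8 mm above home); they spring out again above it.
- hammer: Hand hammer lying on the bench beyond the work, a bystander; to be left alone.
- brush: Brush lying on the bench on the far left of the piece, a bystander; to be left alone.
- magnet: Red L-shaped welding magnet, 70 by 62 by 20 mm, lying flat on the bench, a bystander; to be left alone.
- jar: Small jar with a yellow lid, 48 mm diameter, 55 mm tall, on the bench between the piece and the stand, nearer the robot, a bystander; to be left alone.
Mind the look-alikes: they are no part of the job. Leave any turquoise look-alike of the coupon alone.

How it is judged (in metres and radians):
On the way, in this order (a step that is already met when the one before it is completed fails the run):
1. the test piece is lifted off the bench (height (world z) of coupon above 0.03 m), for 0.1 s.
2. the bar is brought level, at mouth height, into both hooks (x of bar_a in the frame of hook between 0.001 and 0.034 m and z of bar_a in the frame of hook between 0.019 and 0.036 m and x of bar_b in the frame of hook between 0.001 and 0.034 m and z of bar_b in the frame of hook between 0.019 and 0.036 m), for 0.1 s.
At the end, for the whole second after the job is handed in: The bar lies home at the bottom of both throats (both bar points within 4 mm of the home height, 2 to 34 mm beyond the hook point along the stand's x, the bar's middle within 10 mm along y), the piece hangs from the stand upright within 0.15 rad, released and at rest (x of bar_a in the frame of hook between 0.002 and 0.034 m and z of bar_a in the frame of hook between -0.004 and 0.004 m and x of bar_b in the frame of hook between 0.002 and 0.034 m and z of bar_b in the frame of hook between -0.004 and 0.004 m and y of bar in the frame of hook between -0.01 and 0.01 m and contact force between coupon and stand above 2 N and angle between coupon's own z axis and vertical below 0.15 rad and linear speed of coupon below 0.03 m/s and angular speed of coupon below 0.3 rad/s); the robot touches nothing.
It fails at once if the test piece is forced against the stand with more than 22 N (contact force between coupon and stand above 22 N).
It fails at once if a bystander is moved by more than 30 mm (distance of any of hammer, brush, magnet, jar from where it was at the start of the episode above 0.03 m).
It also fails if it takes over 48 s, if anything falls off the work surface, if the arm or the gripper's body presses on something with over 40 N, if the wrist force passes 120 N, or if a joint passes its speed limit or range.

## Working session

There is one attempt and no reset: what is moved stays moved. The work goes in short steps, Python scripts to look and compute and a tool call to move; the robot and the scene stay as the last step left them, time stands still between calls to the robot, and variables do not carry over. Pictures are saved under pics/ and viewed, at most 10 in all, crops included, and the job is handed in when it is done.

Besides the shell and the picture viewer there is one more tool, called as name([rows], argument=value, ...), one row to a line, values as JSON. arm_command: Moves the arm, as the interface text tells. Its arguments: {"type":"object","properties":{"plan":{"type":"array"},"newtons":{"type":"number"}},"required":["plan"]}

```bash
mkdir -p pics
cat > h.py <<'E'
import numpy as np, cv2
from cell import manip, eyes, ticket
def pts(c):
    z=c["z_map"]; v,u=np.mgrid[:400,:640]
    P=np.dstack([(u-c["cx"])/c["fx"]*z,(v-c["cy"])/c["fy"]*z,z])
    return P@R(c).T+np.array(c["eye"])
def R(c):
    o=np.array(c["orientation"])
    if o.shape==(3,3): return o
    from scipy.spatial.transform import Rotation as r
    return r.from_euler("xyz",o).as_matrix()
E
python3 - <<'E'
from h import *
for n in("scene","top"):
    c=eyes.camera(n); cv2.imwrite(f"pics/{n}0.png",c["img"]); np.savez(f"{n}0.npz",**c)
    print(n,c["eye"],c["orientation"],c["fx"],c["cx"],c["cy"])
print(manip.read_state())
E
```

```text
scene [1159.87939734 -210.0206644  1173.49262869] [-2.55840556  0.00333866  1.12414354] 513.582779053494 316.6923412622366 201.3453387211236
top [ 328.66437965   97.18897293 1160.36062365] [-2.94567199  0.00909187 -1.57959156] 423.67697252591904 322.00067491361574 200.65273533559474
{'clock': 0.1, 'joints': array([ 1.05337317e+00,  3.00395237e-01,  1.52150657e+00,  8.48257110e-06,
        1.32070947e+00, -6.65830162e-02]), 'qd': array([-0.00044046, -0.00079849, -0.00244362, -0.00108432,  0.00035376,
       -0.00023241]), 'effort': array([ 8.56123006e-04, -5.32641935e+01, -3.53284764e+01,  7.09567009e-02,
        2.34738900e-02, -6.08000937e-05]), 'eef_pos': array([239.52374613, 494.84554527, 204.95946529]), 'eef_rot': array([-3.14057683e+00, -7.59711899e-05,  2.69075037e+00]), 'wrist_force': array([ 0.17703003,  0.06850754, -0.51517635]), 'moment': array([-0.05574545, -0.03552557, -0.00435495]), 'finger_force': 0.0, 'finger_gap': 94.25098806886207}
```

View pics/scene0.png

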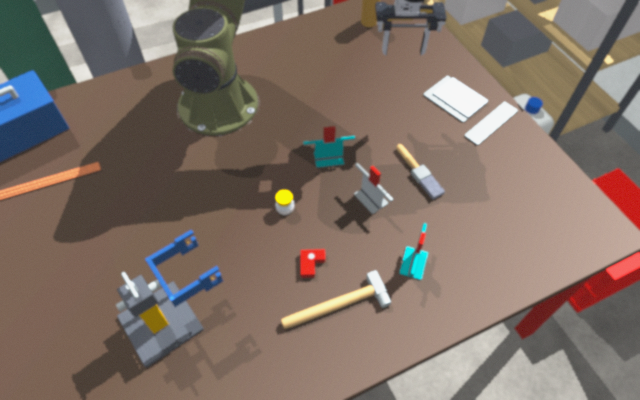

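View pics/top0.png

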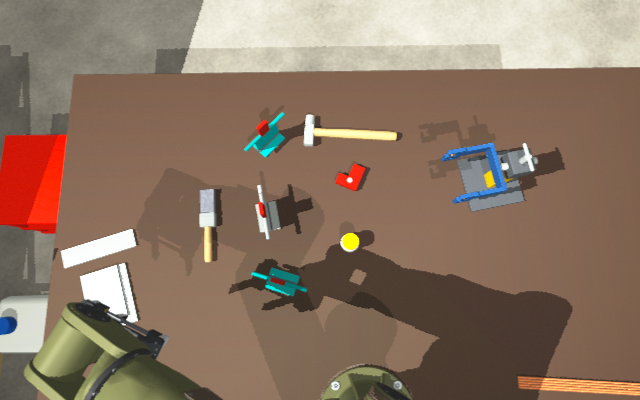

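Top view: the grey steel piece is at (265,211) and the stand's fork at (480,172). Red things it could be confused with: the grey piece's tab (top 262,210 / scene 375,175), the turquoise pieces' tabs (top 264,128 and 278,282), and the magnet (350,177). I choose the grey one. Next I measure it and crop close.

```bash
cat > m.py <<'E'
from h import *
import sys
def line(P):
    m=P.mean(0); w=np.linalg.svd(P-m)[2][0]; return m.round(1),w.round(3)
for n,box in(("top",(235,300,175,250)),("scene",(340,405,155,225))):
    c=dict(np.load(n+"0.npz")); P=pts(c); hsv=cv2.cvtColor(c["img"],cv2.COLOR_BGR2HSV)
    H,S,V=[hsv[...,i].astype(int) for i in range(3)]
    red=((H<8)|(H>172))&(S>150)&(V>60); blue=(abs(H-109)<10)&(S>150)&(V>60)
    B=np.zeros((400,640),bool); B[box[2]:box[3],box[0]:box[1]]=1
    ok=c["z_map"]>0
    q=P[red&B&ok]; q=q[q[:,2]>60]; print(n,"tab n",len(q),q.min(0).round(),q.max(0).round()); t=q[q[:,2]>126]; print(" top face",len(t),t.mean(0).round(1) if len(t) else'', line(t[:,:2]) if len(t)>2 else '')
    g=P[~red&B&ok]; g=g[(g[:,2]>70)&(g[:,2]<90)]; print(" bar",len(g),line(g[:,:2]),g[:,2].max()); a=g[:,:2]@line(g[:,:2])[1]; print("  ends",g[a.argmin()].round(),g[a.argmax()].round())
    f=P[~red&B&ok&(S<90)]; f=f[(f[:,2]>2.5)&(f[:,2]<8)]; print(" foot",len(f),f.mean(0).round(1))
    s=P[blue&ok]; s=s[(s[:,2]>100)&(s[:,2]<260)]; np.save(n+"_blue.npy",s)
    k=s[np.linalg.norm(s[:,:2]-np.median(s[:,:2],0),axis=1)<200]
    print(" blue",len(k),k.min(0).round(),k.max(0).round(),np.percentile(k[:,2],[5,25,50,75,95]).round())
    b=k[k[:,2]>185]; r=cv2.minAreaRect(b[:,:2].astype(np.float32)); print(" roof+", len(b), r)
T=cv2.imread("pics/top0.png"); S=cv2.imread("pics/scene0.png")
a=cv2.resize(T[170:250,230:310],(400,400),interpolation=2); b=cv2.resize(T[130:220,430:540],(400,327),interpolation=2)
e=cv2.resize(S[150:230,335:415],(400,400),interpolation=2); d=cv2.resize(S[220:320,110:230],(400,333),interpolation=2)
pad=lambda x:cv2.copyMakeBorder(x,0,400-x.shape[0],0,0,0)
o=np.vstack([np.hstack([a,pad(b)]),np.hstack([e,pad(d)])]); cv2.imwrite("pics/crop1.png",cv2.resize(o,(600,600)))
E
python3 m.py
```

```text
top tab n 70 [501. 249.  95.] [532. 261. 135.]
 top face 51 [515.1 255.4 131.1] (array([515.1, 255.4]), array([-0.981, -0.193]))
 bar 161 (array([514.2, 254.7]), array([-0.983, -0.185])) 89.31118638016937
  ends [586. 272.  85.] [447. 239.  81.]
 foot 440 [512.1 249.7   4.3]
 blue 1001 [ 522. -327.  137.] [ 658. -195.  200.] [151. 169. 185. 189. 197.]
 roof+ 516 ((591.0346069335938, -261.5732421875), (120.24578857421875, 114.6227798461914), 10.093748092651367)
scene tab n 131 [500. 249.  84.] [536. 265. 135.]
 top face 54 [517.4 257.  130.6] (array([517.4, 257. ]), array([0.98, 0.2 ]))
 bar 191 (array([516.5, 255.7]), array([0.983, 0.183])) 89.62583381341801
  ends [445. 248.  83.] [589. 269.  85.]
 foot 534 [501.  268.2   4.1]
 blue 1842 [-257. -593.  100.] [ -66. -440.  126.] [107. 117. 119. 121. 123.]
 roof+ 0 ((0.0, 0.0), (0.0, 0.0), 0.0)
```

View pics/crop1.png

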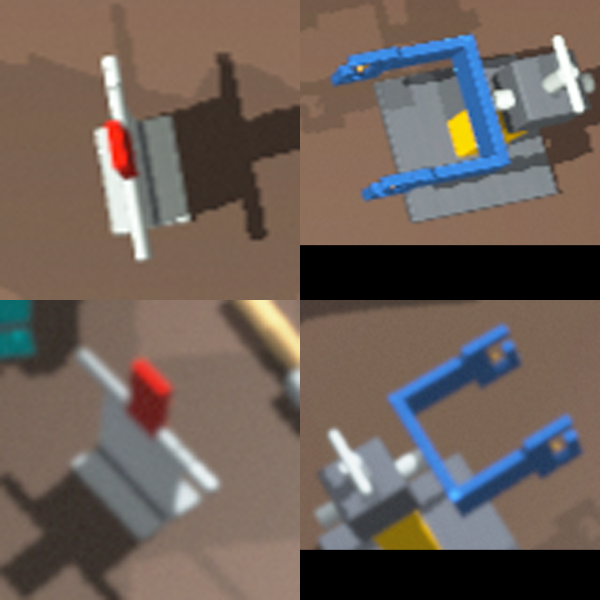

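The crop confirms the grey bar and web with a red tab. The stand's two blue hooks open towards world +y. Now the stand's frame.

```bash
cat > s.py <<'E'
from h import *
th=np.radians(10.1); xs=np.array([np.sin(th),-np.cos(th)]); ys=-np.array([xs[1],-xs[0]])
for n in("top","scene"):
    c=dict(np.load(n+"0.npz")); P=pts(c); hsv=cv2.cvtColor(c["img"],cv2.COLOR_BGR2HSV).astype(int)
    m=(abs(hsv[...,0]-109)<10)&(hsv[...,1]>130)&(hsv[...,2]>50)&(c["z_map"]>0)
    k=P[m]; k=k[(np.hypot(k[:,0]-590,k[:,1]+260)<130)&(k[:,2]>120)]
    g=k[(k[:,2]>180)]
    print(n,len(k),cv2.minAreaRect(g[:,:2].astype(np.float32)),g[:,2].max())
    X=k[:,:2]@xs;Y=k[:,:2]@ys
    print(" X",np.percentile(X,[0,1,50,99,100]).round(1)," Y",np.percentile(Y,[0,1,99,100]).round(1))
    for a,b in((135,150),(150,165),(165,186),(186,192),(192,200)):
        s=(k[:,2]>=a)&(k[:,2]<b)
        if s.sum()>3: print("  z",a,b,s.sum(),"X",X[s].min().round(),X[s].max().round(),"Y",np.percentile(Y[s],[1,99]).round(1))
    hi=k[:,2]>192; mid=np.median(Y)
    for sgn in(-1,1):
        q=k[hi&(sgn*(Y-(Y.min()+Y.max())/2)>20)]; print("  guard",len(q),"x",(q[:,:2]@xs).min().round(1),(q[:,:2]@xs).max().round(1),"y",(q[:,:2]@ys).mean().round(1))
    # heights around fork
    A=P[c["z_map"]>0]; x=A[:,:2]@xs;y=A[:,:2]@ys
    s=(abs(x-X.min()-10)<90)&(abs(y-(Y.min()+Y.max())/2)<45)&(A[:,2]<130)&(A[:,2]>8)&(x<X.min()+80); print("  below",s.sum(),A[s,2].max() if s.any() else'', (x[s].min()) if s.any() else'')
b=np.array([516.,255.5]); print("coupon in XY",b@xs,b@ys, "ang",np.degrees(np.arctan2(.184,.983)))
E
python3 s.py
```

```text
top 1038 ((591.0352783203125, -261.6884765625), (120.2808837890625, 115.01978302001953), 10.182731628417969) 200.4490132529927
 X [303.8 304.6 389.5 417.5 418.9]  Y [475.8 476.2 595.4 596.7]
  z 135 150 49 X 304.0 340.0 Y [476.2 594.5]
  z 150 165 150 X 304.0 412.0 Y [476.  592.8]
  z 165 186 336 X 304.0 419.0 Y [476.2 594.4]
  z 186 192 354 X 306.0 419.0 Y [476.4 595.8]
  z 192 200 144 X 304.0 401.0 Y [476.2 594.8]
  guard 75 x 303.9 401.3 y 480.6
  guard 73 x 303.9 386.9 y 590.2
  below 0  
scene 1290 ((591.6190185546875, -262.0247802734375), (122.89305114746094, 113.5280532836914), 11.048748016357422) 199.4698514909794
 X [303.4 306.1 367.2 416.8 417.9]  Y [474.5 477.8 597.9 599.6]
  z 135 150 82 X 307.0 343.0 Y [479.8 597.1]
  z 150 165 158 X 303.0 411.0 Y [481.9 597.8]
  z 165 186 524 X 304.0 417.0 Y [477.9 598.2]
  z 186 192 374 X 306.0 418.0 Y [478.1 597.4]
  z 192 200 152 X 304.0 414.0 Y [477.4 596.3]
  guard 74 x 305.8 413.7 y 483.1
  guard 78 x 304.0 345.5 y 592.2
  below 0  
coupon in XY -161.0513318200032 552.809839383312 ang 10.60205829282848
```

arm_command([
  [1,0,0,0,-0.158],
  [1,0,0,0,-0.158],
  [1,0,0,0,-0.158],
  [1,0,0,0,-0.159],
  [1,-0.019,-0.0237,0,0],
  [1,-0.019,-0.0237,0,0],
  [1,-0.019,-0.0237,0,0],
  [1,-0.019,-0.0237,0,0],
  [1,-0.019,-0.0237,0,0],
  [1,-0.019,-0.0237,0,0],
  [1,-0.019,-0.0237,0,0],
  [1,-0.019,-0.0237,0,0],
  [1,-0.019,-0.0237,0,0],
  [1,-0.019,-0.0237,0,0],
  [1,-0.019,-0.0237,0,0],
  [1,-0.019,-0.0237,0,0],
  [1,0,0,0,0],
  [1,0,0,0,0],
], newtons=40)

```text
clock: 2.35
eef_pos: [514.9, 256.9, 205.2]
eef_rot: [3.142, -0.001, -2.959]
wrist_force: [-0.4, -0.3, -0.1]
finger_gap: 94.1
finger_force: 0.0
```

arm_command([
  [1,-0.001,-0.001,0.02,0],
  [1,0,0,0.02,0],
  [1,0,0,0.02,0],
  [1,0,0,0.02,0],
  [1,0,0,0.019,0],
  [1,0,0,0.01,0],
  [1,0,0,0,0],
  [-0.6,0,0,0,0],
  [-1,0,0,0,0],
  [-1,0,0,0,0],
  [-1,0,0,0,0],
  [-1,0,0,0,0],
  [-1,0,0,0,0],
  [-1,0,0,0,0],
  [-1,0,0,0,0],
])

```text
clock: 4.22
eef_pos: [516.6, 255.9, 96.5]
eef_rot: [3.142, 0.0, -2.959]
wrist_force: [-0.5, -1.1, -0.2]
finger_gap: 17.6
finger_force: 0.0
```

arm_command([
  [-1,0,0,0,0],
  [-1,0,0,0,0],
  [-1,0,0,0,0],
  [-1,0,0,0,0],
])

```text
clock: 4.72
eef_pos: [516.4, 255.8, 96.2]
eef_rot: [-3.141, -0.0, -2.959]
wrist_force: [0.6, 1.2, -4.6]
finger_gap: 9.9
finger_force: 40.0
```

arm_command([
  [-1,0,0,-0.01,0],
  [-1,0,0,-0.02,0],
  [-1,0,0,-0.02,0],
  [-1,0,0,-0.02,0],
  [-1,0,0,-0.02,0],
  [-1,0,0,-0.008,0],
  [-1,0,0,0,0],
  [-1,0.005,-0.01,0,0],
  [-1,0.005,-0.02,0,0],
  [-1,0.005,-0.03,0,0],
  [-1,0.005,-0.03,0,0],
  [-1,0,-0.03,0,0],
  [-1,0,-0.03,0,0],
  [-1,0,-0.03,0,0],
  [-1,0,-0.03,0,0],
  [-1,0,-0.02,0,0],
  [-1,0,-0.01,0,0],
  [-1,0,0,0,0],
], newtons=50)

```text
clock: 6.98
eef_pos: [540.3, 15.9, 194.4]
eef_rot: [3.141, -0.0, -2.96]
wrist_force: [-0.2, -0.0, -4.1]
finger_gap: 9.6
finger_force: 50.0
```

arm_command([
  [-1,0,-0.02,0,0],
  [-1,0,-0.03,0,0],
  [-1,0,-0.03,0,0],
  [-1,0,-0.03,0,0],
  [-1,0,-0.03,0,0],
  [-1,0,-0.02,0,0],
  [-1,0,-0.01,0,0],
  [-1,0,0,0,0],
  [-1,0,0,0,0],
  [-1,0,0,0,0],
])

```text
clock: 8.22
eef_pos: [571.2, -150.3, 194.6]
eef_rot: [3.142, 0.0, -2.959]
wrist_force: [1.0, -0.1, -3.9]
finger_gap: 9.6
finger_force: 50.0
```

```bash
cat > v.py <<'E'
from h import *
import sys
o=[]
for n,(a,b,w,h) in(("scene",(100,190,150,110)),("top",(400,115,150,110))):
    c=eyes.camera(n); np.savez(f"{n}{sys.argv[1]}.npz",**c)
    o.append(cv2.resize(c["img"][b:b+h,a:a+w],(400,293),interpolation=2))
cv2.imwrite(f"pics/v{sys.argv[1]}.png",np.hstack(o))
s=manip.read_state(); print(s["eef_pos"],s["eef_rot"],s["wrist_force"],s["moment"],s["clock"])
E
python3 v.py 1
```

```text
[ 571.21394135 -150.50508086  194.58078621] [-3.14153525e+00  1.60336404e-04 -2.95875056e+00] [ 0.02202051 -0.74790032 -4.86812083] [ 0.03624256  0.01525324 -0.02446647] 8.325
```

View pics/v1.png

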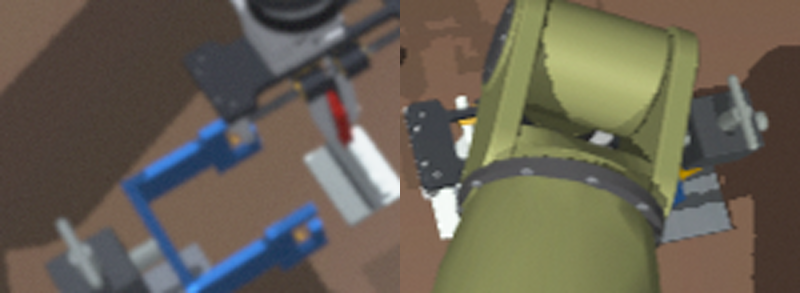

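The scene half shows the tab held (335,115), and the piece in front of the hook mouths at about the right height. I'll check the bar's level by depth.

```bash
cat > l.py <<'E'
from h import *
import sys
p=manip.read_state()["eef_pos"]
xs=np.array([.1814,-.9834]); ys=np.array([.9834,.1814])
for n in("scene","top"):
    c=dict(np.load(n+sys.argv[1]+".npz")); P=pts(c)[c["z_map"]>0]
    d=P[:,:2]-p[:2]; X=d@xs; Y=d@ys; Z=P[:,2]-p[2]+16.2-80
    for lo,hi in((-74,-58),(-58,-44),(44,58),(58,74)):
        s=(abs(X)<12)&(Y>lo)&(Y<hi)&(abs(Z-80)<14)
        if s.sum()>3: print(n,"bar",lo,hi,s.sum(),"Ztop",np.percentile(Z[s],90).round(1),"X",np.median(X[s]).round(1),"Yrange",Y[s].min().round(),Y[s].max().round())
    s=(abs(X)<34)&(abs(Y)<48)&(abs(Z-5)<12)
    if s.sum()>20:
        A=np.c_[X[s],Y[s],np.ones(s.sum())]; print(n,"foot",s.sum(),np.linalg.lstsq(A,Z[s],rcond=None)[0].round(3),"X",X[s].min(),X[s].max(),"Y",Y[s].min(),Y[s].max())
E
python3 l.py 1
```

```text
scene foot 38 [-0.152 -0.449  3.305] X -15.786471003014249 17.370095932435635 Y -8.066226113314917 12.104268615392158
```

Run:
```python
from h import *
c=dict(np.load("scene1.npz")); P=pts(c); p=manip.read_state()["eef_pos"]
xs=np.array([.1814,-.9834]); ys=np.array([.9834,.1814])
for cx,cy in((335,115),(340,135),(345,180),(330,200),(375,165),(385,185),(300,215),(320,235),(360,150)):
    u,v=int(100+cx*.375),int(190+cy*.375); q=P[v,u]; d=q[:2]-p[:2]; print((cx,cy),q.round(),"X %.0f Y %.0f Z %.0f"%(d@xs,d@ys,q[2]-p[2]+16.2-80+80))
c=c["img"][210:290,190:270]; cv2.imwrite("pics/c2.png",cv2.resize(c,(560,560),interpolation=2))
```

```text
(335, 115) [ 586. -154.  230.] X 6 Y 14 Z 52
(340, 135) [ 584. -154.  198.] X 5 Y 12 Z 20
(345, 180) [ 572. -160.  102.] X 9 Y -1 Z -77
(330, 200) [ 531. -176.   -1.] X 18 Y -44 Z -179
(375, 165) [ 568. -131.  101.] X -20 Y 1 Z -77
(385, 185) [ 633. -136.  178.] X -4 Y 63 Z -1
(300, 215) [ 637. -207.  196.] X 67 Y 55 Z 18
(320, 235) [ 640. -197.  153.] X 58 Y 59 Z -25
(360, 150) [ 551. -137.  101.] X -17 Y -18 Z -77
```

View pics/c2.png

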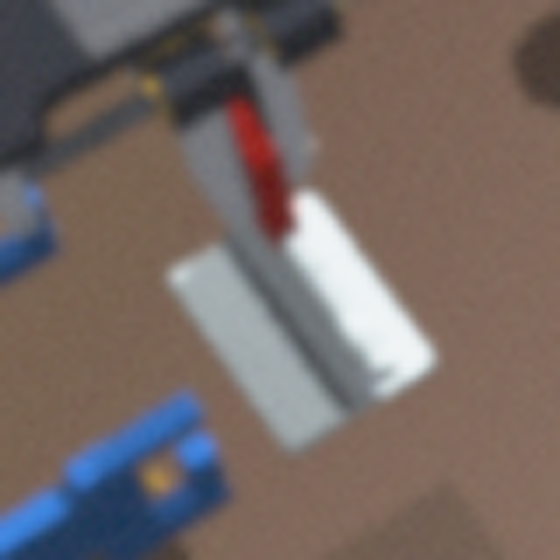

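```bash
sed -i 's/16.2-80/16.2+80/' l.py; python3 l.py 1
```

```text
scene bar 44 58 22 Ztop 86.8 X 0.9 Yrange 46.0 57.0
scene bar 58 74 33 Ztop 86.0 X 1.7 Yrange 58.0 74.0
scene foot 526 [-0.000e+00 -3.000e-03  5.033e+00] X -27.532981201219357 29.014554308276868 Y -41.63704085235944 41.977793424703194
top bar 58 74 17 Ztop 85.6 X 1.2 Yrange 63.0 71.0
top foot 138 [0.087 0.036 7.199] X -26.134937739263595 0.10464362397691576 Y -39.5317333886923 8.444034597052514
```

arm_command([
  [-1,0,-0.01,0,0],
  [-1,0,-0.012,0,0],
  [-1,0,-0.012,0,0],
  [-1,0,-0.008,0,0],
  [-1,0,-0.004,0,0],
  [-1,0,-0.002,0,0],
  [-1,0,-0.002,0,0],
  [-1,0,-0.002,0,0],
  [-1,0,-0.002,0,0],
  [-1,0,-0.002,0,0],
])

```text
clock: 9.57
eef_pos: [581.3, -206.1, 194.5]
eef_rot: [-3.142, 0.0, -2.959]
wrist_force: [0.6, -0.4, -4.3]
finger_gap: 9.8
finger_force: 50.0
```

arm_command([
  [-1,0,-0.002,0,0],
  [-1,0,-0.002,0,0],
  [-1,0,-0.002,0,0],
  [-1,0,-0.002,0,0],
])

```text
clock: 10.07
eef_pos: [582.8, -214.1, 194.5]
eef_rot: [-3.142, -0.0, -2.959]
wrist_force: [-0.2, 0.2, -4.8]
finger_gap: 9.5
finger_force: 50.0
```

arm_command([
  [-1,0,-0.001,0,0],
  [-1,0,-0.001,0,0],
  [-1,0,-0.001,0,0],
  [-1,0,-0.001,0,0],
  [-1,0,-0.001,0,0],
])

```text
clock: 10.7
eef_pos: [583.7, -218.9, 194.4]
eef_rot: [3.142, -0.0, -2.959]
wrist_force: [0.1, 0.7, -4.3]
finger_gap: 9.6
finger_force: 50.0
```

arm_command([
  [-1,0,-0.001,0,0],
  [-1,0,-0.001,0,0],
])

```text
clock: 10.95
eef_pos: [584.0, -220.9, 194.4]
eef_rot: [-3.142, -0.0, -2.959]
wrist_force: [0.3, -0.6, -4.0]
finger_gap: 9.8
finger_force: 50.0
```

arm_command([
  [-1,0,-0.001,0,0],
  [-1,0,-0.001,0,0],
])

```text
clock: 11.2
eef_pos: [584.4, -222.7, 194.4]
eef_rot: [3.141, -0.0, -2.959]
wrist_force: [-1.3, 2.9, -3.7]
finger_gap: 9.6
finger_force: 50.0
```

arm_command([
  [-1,0,-0.001,0,0],
  [-1,0,0,0,0],
])

```text
clock: 11.45
eef_pos: [584.4, -222.9, 194.4]
eef_rot: [3.14, -0.0, -2.959]
wrist_force: [-2.6, 5.7, -3.4]
finger_gap: 10.1
finger_force: 50.0
```

arm_command([
  [-1,0,0.0025,0,0],
  [-1,0,0,0,0],
])

```text
clock: 11.7
eef_pos: [584.1, -221.3, 194.5]
eef_rot: [-3.141, 0.0, -2.959]
wrist_force: [0.1, -0.6, -4.2]
finger_gap: 9.8
finger_force: 50.0
```

```bash
python3 v.py 2; python3 l.py 2
```

```text
[ 584.14061269 -221.44938601  194.47594493] [-3.14128890e+00  5.93924429e-05 -2.95946920e+00] [ 0.03915138 -0.94055611 -4.86358591] [ 0.01918309 -0.00461827  0.01293501] 11.8
scene bar -58 -44 4 Ztop 71.5 X -10.0 Yrange -57.0 -52.0
scene bar 44 58 13 Ztop 81.9 X -8.2 Yrange 50.0 57.0
scene bar 58 74 61 Ztop 91.4 X 2.0 Yrange 58.0 72.0
scene foot 324 [ 0.007 -0.007  4.739] X -27.19291584274808 28.903877075963315 Y -40.63758846612857 41.689191060052295
top bar 44 58 5 Ztop 87.9 X 1.6 Yrange 44.0 49.0
top bar 58 74 12 Ztop 85.6 X 1.6 Yrange 64.0 71.0
top foot 236 [1.93e-01 1.00e-03 8.71e+00] X -26.13523326237555 0.9478814054027284 Y -39.76000679865992 39.73471085175671
```

View pics/v2.png

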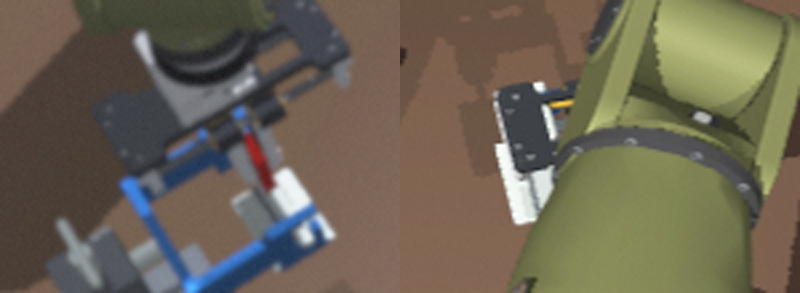

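The scene half shows the bar's end through the near hook (320,215), with both hooks around it. Contact came about 2 mm further along. I centre it and lower.

arm_command([
  [-1,0,0.0008,0,0],
  [-1,0,0,0.002,0],
  [-1,0,0,0.002,0],
  [-1,0,0,0.002,0],
])

```text
clock: 12.3
eef_pos: [584.0, -220.4, 188.3]
eef_rot: [3.141, 0.0, -2.959]
wrist_force: [-0.7, 1.7, -2.0]
finger_gap: 9.7
finger_force: 50.0
```

arm_command([
  [-1,0,0,0.0015,0],
  [-1,0,0,0.0015,0],
])

```text
clock: 12.55
eef_pos: [584.2, -220.0, 186.0]
eef_rot: [3.141, 0.001, -2.959]
wrist_force: [-1.4, 5.4, 3.4]
finger_gap: 9.3
finger_force: 50.0
```

arm_command([
  [-1,0,0,0.0015,0],
  [-1,0,0,0.0015,0],
])

```text
clock: 12.8
eef_pos: [584.3, -219.9, 183.1]
eef_rot: [3.141, 0.001, -2.959]
wrist_force: [-1.0, 6.8, 3.6]
finger_gap: 9.8
finger_force: 50.0
```

arm_command([
  [-1,0,0,0.0015,0],
  [-1,0,0,0.0015,0],
])

```text
clock: 13.05
eef_pos: [584.2, -219.8, 179.9]
eef_rot: [3.141, 0.001, -2.959]
wrist_force: [-1.5, 6.7, 1.9]
finger_gap: 9.8
finger_force: 50.0
```

arm_command([
  [-1,0,0,0.0015,0],
  [-1,0,0,0.0015,0],
])

```text
clock: 13.3
eef_pos: [584.1, -219.8, 176.8]
eef_rot: [3.141, 0.001, -2.959]
wrist_force: [-0.4, 6.5, 0.9]
finger_gap: 10.1
finger_force: 50.0
```

arm_command([
  [-1,0,0,0.0015,0],
  [-1,0,0,0.0015,0],
])

```text
clock: 13.55
eef_pos: [583.9, -219.7, 173.2]
eef_rot: [3.14, -0.0, -2.959]
wrist_force: [-1.1, 6.2, -3.6]
finger_gap: 9.7
finger_force: 50.0
```

arm_command([
  [-1,0,0,0.0015,0],
  [-1,0,0,0.0015,0],
  [-1,0,0,0.001,0],
])

```text
clock: 13.92
eef_pos: [584.0, -220.8, 169.3]
eef_rot: [-3.141, -0.0, -2.96]
wrist_force: [0.0, 0.3, -4.7]
finger_gap: 9.8
finger_force: 50.0
```

arm_command([
  [-1,0,0,0.001,0],
  [-1,0,0,0.0008,0],
])

```text
clock: 14.18
eef_pos: [584.0, -220.6, 167.6]
eef_rot: [-3.141, 0.0, -2.96]
wrist_force: [0.4, -0.4, -5.2]
finger_gap: 9.9
finger_force: 50.0
```

arm_command([
  [-1,0,0,0.0008,0],
  [-1,0,0,0,0],
])

```text
clock: 14.42
eef_pos: [583.9, -220.5, 166.8]
eef_rot: [3.142, -0.0, -2.959]
wrist_force: [-0.2, 0.2, -3.7]
finger_gap: 9.9
finger_force: 50.0
```

Past the keepers. Down until the floor carries it.

arm_command([
  [-1,0,0,0.0006,0],
  [-1,0,0,0,0],
])

```text
clock: 14.68
eef_pos: [584.0, -220.5, 166.2]
eef_rot: [3.142, -0.0, -2.959]
wrist_force: [0.0, -0.1, -4.1]
finger_gap: 9.4
finger_force: 50.0
```

arm_command([
  [-1,0,0,0.0005,0],
  [-1,0,0,0,0],
])

```text
clock: 14.92
eef_pos: [584.0, -220.5, 165.9]
eef_rot: [-3.141, 0.0, -2.959]
wrist_force: [-1.4, 0.6, -2.5]
finger_gap: 9.6
finger_force: 50.0
```

arm_command([
  [-1,0,0,0.0004,0],
  [-1,0,0,0,0],
  [-0.7,0,0,0,0],
  [-0.5,0,0,0,0],
  [-0.3,0,0,0,0],
  [-0.3,0,0,0,0],
  [-0.3,0,0,0,0],
])

```text
clock: 15.8
eef_pos: [584.0, -220.5, 165.3]
eef_rot: [-3.142, -0.0, -2.959]
wrist_force: [0.1, 0.7, -0.3]
finger_gap: 33.1
finger_force: 0.0
```

arm_command([
  [-0.3,0,0,-0.01,0],
  [-0.3,0,0,-0.02,0],
  [-0.3,0,0,-0.03,0],
  [-0.3,0,0,-0.03,0],
  [-0.3,0,0.02,-0.03,0],
  [-0.3,0,0.04,-0.02,0],
  [-0.3,0,0.05,0,0],
  [-0.3,0,0.05,0,0],
  [-0.3,0,0.05,0,0],
  [-0.3,0,0.05,0,0],
  [-0.3,0,0.04,0,0],
  [-0.3,0,0,0,0],
  [-0.3,0,0,0,0],
])

```text
clock: 17.42
eef_pos: [529.8, 74.0, 305.8]
eef_rot: [-3.141, 0.001, -2.959]
wrist_force: [0.5, -0.3, -0.4]
finger_gap: 32.8
finger_force: 0.0
```

```bash
python3 v.py 3; sed -i 's/^p=.*/p=np.array([584.0,-220.5,166.2])/' l.py; python3 l.py 3
```

```text
[529.84631249  73.53515822 305.52151069] [-3.14142393e+00  1.55287043e-04 -2.96053661e+00] [-0.63370644  0.31998224 -0.0485152 ] [ 0.03284513 -0.03580559  0.01857375] 17.525
scene bar -74 -58 17 Ztop 84.5 X 0.4 Yrange -73.0 -58.0
scene bar -58 -44 65 Ztop 91.2 X 1.4 Yrange -58.0 -45.0
scene bar 44 58 35 Ztop 88.2 X -0.5 Yrange 44.0 58.0
scene bar 58 74 60 Ztop 88.4 X 0.7 Yrange 58.0 73.0
scene foot 309 [-1.000e-03 -1.100e-02  4.359e+00] X -27.036606644089808 28.8922915235571 Y -40.56586728733144 42.01767534430893
top bar -74 -58 35 Ztop 86.2 X 0.5 Yrange -72.0 -59.0
top bar -58 -44 9 Ztop 90.0 X 3.2 Yrange -58.0 -44.0
top bar 44 58 39 Ztop 88.3 X 1.1 Yrange 44.0 56.0
top bar 58 74 7 Ztop 84.3 X 1.2 Yrange 59.0 72.0
top foot 353 [1.620e-01 2.000e-03 7.805e+00] X -25.88579832849263 24.722392154893942 Y -40.24452551175765 40.71792819050132
```

View pics/v3.png

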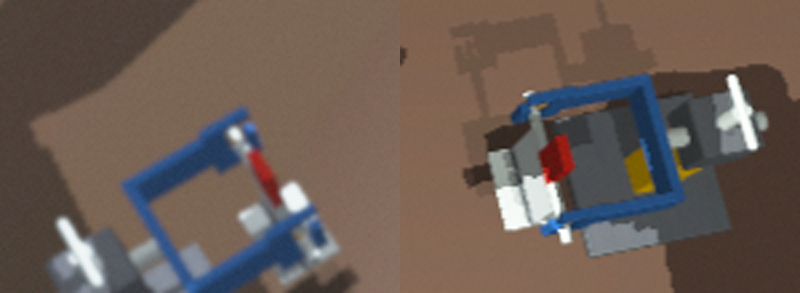

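The view shows the piece hanging upright, with its bar through both hooks and protruding equally on both sides. The foot is level, at home height within 1 mm. Handing in.

```bash
python3 -c "from cell import ticket; print(ticket.sign_off())"
```

```text
the job is handed in; nothing more can be done
None
```

The steel tee piece now hangs by its bar at the bottom of both hooks, released, upright and level; contact forces stayed around 11 N in the readings, and the job was handed in at about 17.5 s (the sign-off gave no verdict).

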